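# Refit the dial of the dust-extractor control and hold it pressed in

## Robot

A 6-joint arm with a two-finger parallel gripper is mounted at the origin on the work surface. World frame = base frame: x ahead of the robot, y to its left, z up, the work surface at z = 0. Lengths are in mm, angles in rad, forces in N, time in s.
With the tool pointing down it reaches from about 275 to 825 mm from the base axis. Payload 5.2 kg.
Tool frame: the origin (TCP) lies midway between the tips of the shut fingers; the grasp point (between the pads) lies 19 mm behind it; y points along the fingers, x is the direction in which the jaws open and shut, and the axes are right-handed (so a half turn about y gives the same grasp; the last joint's range is limited). The gripper opens to 93 mm and grips with 3 to 60 N. Pads are 15 mm wide; open, the fingers measure 128 mm over their backs; the gripper's body (75 mm by 188 mm) begins 65 mm behind the grasp point.
Start: joints at [1.142, 0.259, 1.535, -0, 1.348, -0.203], TCP at [123.114, 536.048, 218.653] pointing down, gripper open.
Joint ranges: [-3.14, 3.14], [-0.91, 2.08], [0.19, 2.58], [-1.22, 4.36], [0.22, 2.71], [-3.12, 3.12]. Speed limits (rad/s): [2.57, 2.57, 3.14, 3.14, 3.14, 3.14].

## Interface

Orientations are given as a unit quaternion [x, y, z, w].
In Python, from cell import * gives the robot as it stands. The module is installed in compiled form; this text tells all that it offers.
- The arm moves only by the tool move_arm, never from a script. Its argument "increments" is one flat list of numbers, 6 for each row, row after row: the shift along the world's x, y, z in m, then the turn, a rotation vector about the world's x, y, z in degrees. In form: [tx, ty, tz, ax, ay, az, tx, ty, tz, ax, ay, az, ...]. A call has 1 to 10 rows; each row shifts and turns the commanded pose from where the row before left it; what a row does not reach is not made up. A row lasts 1/8 s, in which the tool goes at most 62.5 mm and 10.7 degrees, less where a joint would pass 70% of its speed; a pose out of reach is approached as far as the arm can. A call with a gripper value outside its range is refused whole. "claw" is the closure, from 0 (fully open) to 1 (shut), set as the call begins (left out, the last holds). The fingers move at their own pace and stop on an object; the grip force is fixed at half the most. Time passes only in rows, so rows that do not move let the fingers close. It gives the time, the measured TCP pose, the force and the opening at its end, in the units of the state.
- get_state(): the state, without advancing time (a new reading comes with each control period).
- snapshot(name): name is "scene" or "top" or "wrist"; returns a dict with "image" (400x640x3 uint8, red, green, blue), "depth" (400x640 float32, mm along the optical axis (not along the pixel's ray), 0 where there is no reading), "K" (3x3 intrinsics, pixels), "dist" ([k1, k2, p1, p2, k3] as OpenCV has them; the pictures are not rectified), "rvec" (rotation vector, rad) and "tvec" (3), from world to camera coordinates, as OpenCV has them; the wrist camera has in their place "T_tool_cam" (4x4, takes a point from camera to tool coordinates, whose origin is the TCP and whose axes are the tool frame's). Camera axes: x right, y down, z forward; pixel columns grow to the right and rows downward; lengths in mm; the calibration is good to about 2 mm. A picture is of the moment at which its call begins: read the wrist's pose just before it.
- close_job(): hands the job in, once; it reports no verdict.
Trained networks look in a picture, given as the dict that the camera call returned (one of the last four; its "shot" number tells which), for a name from the list of things; names that differ only in an ending like _2 or _b are one class to them, and where a whole thing is asked for, a point or a joint stands for the part that bears it (a point fixed in the world has none). Each returns a list of dicts, best first, with "score" (0 to 1); they miss things now and then, are a little off and sometimes report something else, mostly with a low value. They report only what shows in the picture. A call takes as long as a camera call. They do not tell look-alikes from the thing itself.
- search_frame(picture, thing): "centre" ([x, y, z] in mm, in the coordinates of the camera as it stood for that picture, good to about 4 mm: the middle of the surface that is visible of it).
The state is a dict: "time": time; "joints": joint angles; "qvel": joint speeds; "joint_efforts": joint torques, N m; "ee_pos": TCP position; "orientation": TCP orientation; "wrist_force": force on the tool from outside, world axes, zero at the start; "wrist_torque": the same for the moment, N m; "gripper_width": finger opening in mm.
Only numpy, scipy, OpenCV 4.12 (cv2) and the standard library are available. Lean on these libraries where they do the work, as an engineer would, in place of code of your own. Each camera call takes 0.05 s, during which the arm holds its last target.

## Task

Refit the dial on the dust-extractor control box: first lay the scale ring over the bare shaft so that it sits level on the raised collar and let go of it, then turn the knob so that its D-shaped hole matches the flat of the shaft, push it fully onto the shaft and press the spring-loaded shaft all the way in. Finish while still holding the knob pressed in; do not let go. Leave the wood offcut, the pencil and the tape measure where they lie.

Things in the scene. Friction and masses are not known exactly. Their poses are not given: they have to be found in the camera images.
- control_box: Grey painted control box, 170 x 160 x 70 mm (x, y, z), fixed to the bench. Origin: centre of its underside, z up. The collar and the bare shaft stand upright in the middle of its dark top plate, which is 70 mm above the bench.
- collar: Fixed black round collar on the box's top plate (70 mm up); origin: centre of its underside, z up. Shoulder 40 mm across, 8 mm above the plate: the ring rests on it. From it a spigot 26 mm across rises to 22 mm above the plate, its last 6 mm tapering to 19 mm across; the shaft ends 48 mm above the plate. Its x axis, and the flat pale arrow on the plate (tip 48 mm out, 2 mm high), point the way the shaft's flat faces.
- shaft_tip (a point): Centre of the top end of the bare upright steel D-shaft: 16 mm diameter, one flat 4.5 mm from the axis, facing +x of this frame (any yaw to the box); z up. The top 2 mm are bevelled inwards by 1.4 mm all round. The shaft does not turn, it only slides down with joint shaft; at rest this point is 118 mm above the bench.
- shaft (a joint): How far the shaft is pressed down into the box: 0 = out (rest), 0.006 m = all the way in, at its stop. A spring pushes it out with 3 N at rest, rising to 9 N all the way in.
- scale_ring: Aluminium scale ring with fine dark ticks on its top face, lying flat: 54 mm outside diameter, 30 mm hole, 12 mm thick, 60 g. Origin: centre of its underside, z up. Any yaw on the collar will do.
- knob: Knob standing on the bench, 70 g, 42 mm high. Origin: centre of its underside; z up, x towards its nose. Round black skirt 48 mm across, 20 mm high; above it (20 to 42 mm) an aluminium bar grip 14 mm wide in y, along x from -22 to +18 mm, ending in a pointed nose at +32 mm, dark line on top. The nose must point the way the shaft's flat faces, within 0.12 rad, to go on.
- knob_bore (a point): Centre of the inner end (ceiling) of the knob's D-shaped hole; axes as the knob's. The hole opens in the underside: 17.8 mm diameter, 18 mm deep, flat 5.4 mm from the axis on the +x (nose) side. This point meets the shaft tip when the knob is fully on; pressed all the way in, the knob still clears ring and collar by 2 mm or more.
- offcut: Bystander: loose wood offcut, 90 x 110 x 38 mm. Origin: centre of its underside. Must not be disturbed.
- pencil: Bystander: red flat carpenter's pencil, about 170 mm long, 13 mm wide, 8 mm high, lying along its x axis. Origin: centre of its underside. Must not be disturbed.
- tape_measure: Bystander: grey tape measure, 70 x 34 mm, 66 mm high. Origin: centre of its underside. Must not be disturbed.
There are look-alikes about, which are no part of the job. What is shaped like the knob but yellow is not meant.

How it is judged:
By the outcome, as a careful person would: the job done as asked, in the order asked, and still so for the second after the job is handed in, while the arm keeps its last pose, push and grip.
It also fails if it takes over 64 s, if anything falls off the work surface, if the arm or the gripper's body presses on something with over 40 N, if the wrist force passes 120 N, or if a joint passes its speed limit or range.

## Working session

There is one attempt and no reset: what is moved stays moved. The work goes in short steps, Python scripts to look and compute and a tool call to move; the robot and the scene stay as the last step left them, time stands still between calls to the robot, and variables do not carry over. Pictures are saved under pics/ and viewed, and the job is handed in when it is done.

Besides the shell and the picture viewer there is one more tool, called after ">>>" as name(argument=value, ...) on one line, values as JSON. move_arm: Moves the arm, as the interface text tells. Its arguments: {"type":"object","properties":{"increments":{"type":"array","items":{"type":"number"}},"claw":{"type":"number"}},"required":["increments"]}

```bash
mkdir -p pics; ls
cat > h.py <<'E'
from cell import *
import numpy as np, cv2
from scipy.spatial.transform import Rotation as R
def cam_T(s,st=None):
    if 'rvec' in s:
        Rm=cv2.Rodrigues(np.array(s['rvec'],float))[0]; t=np.array(s['tvec'],float).ravel()
        T=np.eye(4);T[:3,:3]=Rm.T;T[:3,3]=-Rm.T@t;return T
    T=np.eye(4);T[:3,:3]=R.from_quat(st['orientation']).as_matrix();T[:3,3]=st['ee_pos'];return T@np.array(s['T_tool_cam'])
def w(s,T,p): return (T@np.append(p,1))[:3]
def cloud(s,T):
    d=s['depth'];v,u=np.mgrid[0:400,0:640]
    n=cv2.undistortPoints(np.stack([u,v],-1).reshape(-1,1,2).astype(float),s['K'],np.array(s['dist'])).reshape(400,640,2)
    P=np.dstack([n[...,0]*d,n[...,1]*d,d]);return P@T[:3,:3].T+T[:3,3]
def save(s,name): cv2.imwrite('pics/'+name,s['image'][:,:,::-1])
E
python3 - <<'E'
from h import *
import pickle
print(get_state())
for n in ['scene','top']:
    s=snapshot(n); T=cam_T(s); save(s,n+'1.png')
    pickle.dump(s,open(n+'1.pkl','wb'))
    for th in ['control_box','collar','scale_ring','knob','offcut','pencil','tape_measure','shaft']:
        for r in search_frame(s,th):
            c=np.array(r['centre']); px=cv2.projectPoints(c.reshape(1,1,3),np.zeros(3),np.zeros(3),s['K'],np.array(s['dist']))[0].ravel()
            print(n,th,round(r['score'],2),w(s,T,c).round(0),px.round(0))
E
```

```text
pics
{'time': 0.0, 'joints': array([ 1.14219511e+00,  2.59301023e-01,  1.53602115e+00, -2.07090537e-05,
        1.34799216e+00, -2.02779600e-01]), 'qvel': array([ 0.00078756,  0.00125808, -0.00022691, -0.00010987,  0.00034262,
        0.00104594]), 'joint_efforts': array([ 1.16689931e-03, -4.37317085e+01, -2.84001517e+01,  7.19868788e-02,
        4.12376365e-02, -1.30425278e-04]), 'ee_pos': array([122.90329131, 535.56205879, 217.86514476]), 'orientation': array([ 0.55343236,  0.4399422 , -0.44102131, -0.5528686 ]), 'wrist_force': array([ 0.39406859, -0.15303974,  0.17054032]), 'wrist_torque': array([ 0.02049432, -0.02041538,  0.05165489]), 'gripper_width': 92.92643604687713}
scene control_box 0.97 [583. 110.  68.] [348. 164.]
scene collar 0.49 [571. 130.  80.] [348. 155.]
scene scale_ring 0.53 [789. 187.  52.] [428. 186.]
scene scale_ring 0.52 [ 539. -328.   10.] [230. 287.]
scene scale_ring 0.45 [571. 132. 107.] [349. 148.]
scene knob 0.77 [ 467. -155.   17.] [252. 221.]
scene knob 0.72 [ 569. -142.   22.] [287. 237.]
scene knob 0.61 [ 665. -132.   16.] [319. 255.]
scene offcut 0.94 [791. -36.  41.] [384. 249.]
scene pencil 0.83 [ 752. -270.    6.] [315. 319.]
scene pencil 0.17 [ 566. -141.   24.] [286. 236.]
scene tape_measure 0.89 [791. 187.  50.] [428. 187.]
scene shaft 0.51 [567. 132. 111.] [348. 146.]
top control_box 0.61 [562. 133.  69.] [229. 240.]
top collar 0.88 [563. 134.  78.] [228. 239.]
top scale_ring 0.6 [ 536. -326.    8.] [436. 252.]
top knob 0.77 [ 661. -128.   20.] [348. 198.]
top knob 0.68 [ 556. -132.   19.] [351. 243.]
top knob 0.58 [ 459. -141.   15.] [356. 287.]
top offcut 0.67 [777. -29.  39.] [304. 148.]
top pencil 0.86 [ 745. -265.    7.] [404. 164.]
top tape_measure 0.56 [775. 193.  65.] [206. 147.]
top shaft 0.49 [567. 139. 116.] [221. 235.]
```

View pics/scene1.png

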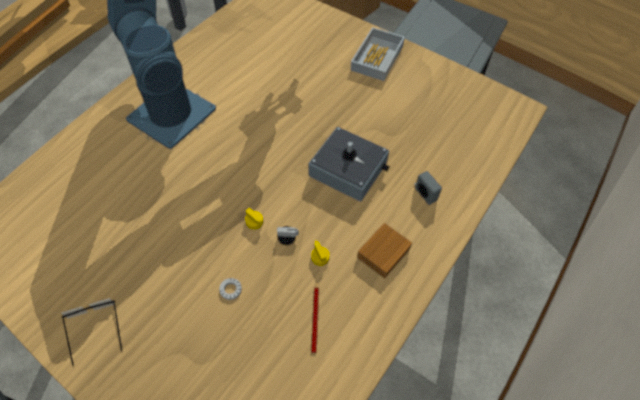

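View pics/top1.png

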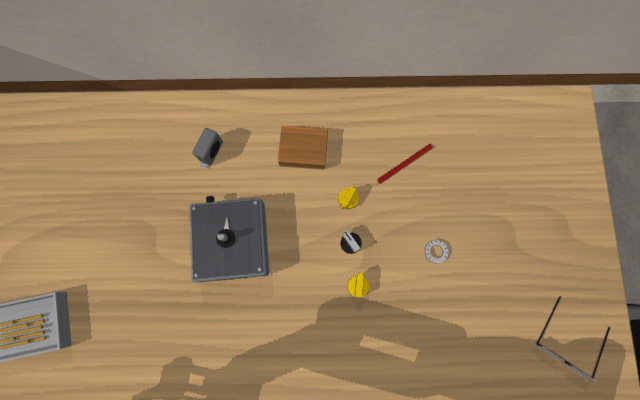

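Run:
```python
import pickle,cv2,numpy as np
s=pickle.load(open('top1.pkl','rb'));im=s['image'][:,:,::-1]
a=cv2.resize(im[180:310,320:460],None,fx=4,fy=4,interpolation=cv2.INTER_CUBIC)
b=cv2.resize(im[190:290,180:280],None,fx=5,fy=5,interpolation=cv2.INTER_CUBIC)
cv2.imwrite('pics/crop_a.png',a);cv2.imwrite('pics/crop_b.png',b)
```

```text
(no output)
```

View pics/crop_a.png

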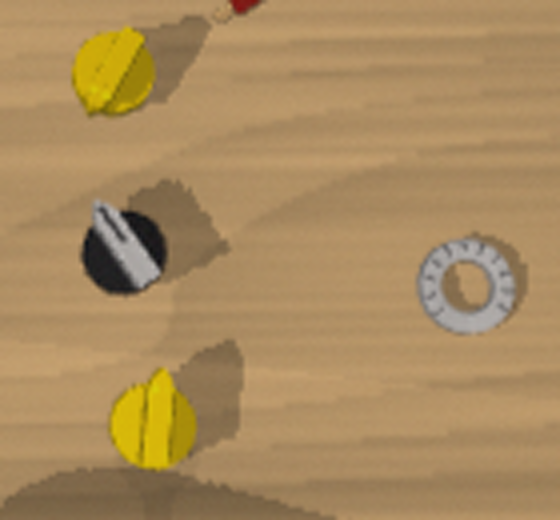

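View pics/crop_b.png

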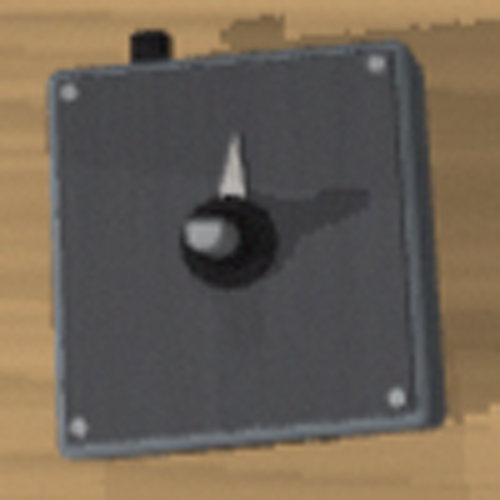

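Candidates for the knob in the top view are (351,243), black skirt with an aluminium bar, and the yellow ones at (348,198) and (358,286). The black and aluminium one fits the description, and the crop confirms it. The only ring is at (436,252). The arrow points up in the image (about +x), and the knob's nose points up-left.

Run:
```python
from h import *
st=get_state(); M=R.from_quat(st['orientation']).as_matrix(); print(M.round(3))
s=snapshot('wrist'); print(np.array(s['T_tool_cam']).round(3)); print(s['K'],s['dist'])
T=cam_T(s,st);print(T.round(2)); save(s,'w0.png')
```

```text
[[ 0.224  0.    -0.975]
 [ 0.975  0.     0.224]
 [ 0.    -1.    -0.   ]]
[[ 1.00000e+00  0.00000e+00 -0.00000e+00 -3.56000e-01]
 [ 1.00000e-03 -2.64000e-01  9.65000e-01 -1.65109e+02]
 [-0.00000e+00 -9.65000e-01 -2.64000e-01  7.24990e+01]
 [ 0.00000e+00  0.00000e+00  0.00000e+00  1.00000e+00]]
[[335.4699686    0.         317.91261026]
 [  0.         335.4699686  198.99892581]
 [  0.           0.           1.        ]] [-0.03995602  0.          0.          0.          0.        ]
[[ 2.2000e-01  9.4000e-01  2.6000e-01  5.2370e+01]
 [ 9.7000e-01 -2.2000e-01 -6.0000e-02  5.5193e+02]
 [-0.0000e+00  2.6000e-01 -9.6000e-01  3.8378e+02]
 [ 0.0000e+00  0.0000e+00  0.0000e+00  1.0000e+00]]
```

View pics/w0.png

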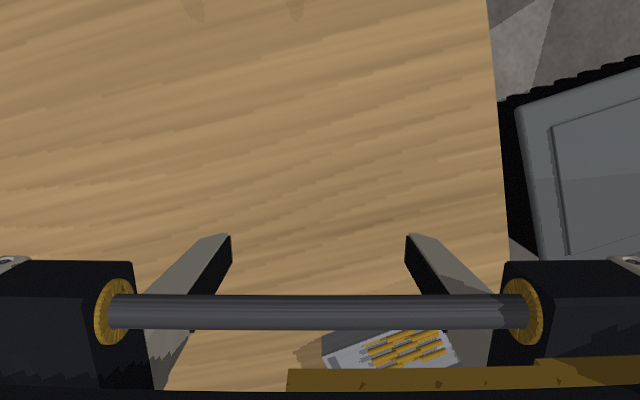

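>>> move_arm(increments=[0.034,-0.029,0.008,0,0,0,0.034,-0.029,0.008,0,0,0,0.034,-0.029,0.008,0,0,0,0.034,-0.029,0.008,0,0,0,0.034,-0.029,0.008,0,0,0,0.034,-0.029,0.008,0,0,0,0.034,-0.029,0.008,0,0,0,0.034,-0.029,0.008,0,0,0,0.034,-0.029,0.008,0,0,0,0.034,-0.029,0.008,0,0,0], claw=0)

```text
time: 2.2
ee_pos: [464.1, 245.0, 299.0]
orientation: [0.553, 0.441, -0.44, -0.553]
wrist_force: [0.1, 0.8, -0.1]
gripper_width: 92.7
```

>>> move_arm(increments=[0.034,-0.029,0,0,0,0,0.034,-0.029,0,0,0,0,0.034,-0.029,0,0,0,0,0.02,-0.02,0,0,0,0,0,0,0,0,0,0,0,0,0,0,0,0])

```text
time: 2.95
ee_pos: [584.4, 139.8, 298.7]
orientation: [-0.553, -0.441, 0.441, 0.553]
wrist_force: [-0.0, -0.7, 0.3]
gripper_width: 92.8
```

Run:
```python
from h import *
import pickle
st=get_state(); print(st['time'],st['ee_pos'],st['qvel'].round(3))
s=snapshot('wrist'); T=cam_T(s,st);save(s,'w1.png'); pickle.dump((s,st),open('w1.pkl','wb'))
for th in ['collar','shaft','shaft_tip','control_box']:
    for r in search_frame(s,th):
        c=np.array(r['centre']); px=cv2.projectPoints(c.reshape(1,1,3),np.zeros(3),np.zeros(3),s['K'],np.array(s['dist']))[0].ravel()
        print(th,round(r['score'],2),w(s,T,c).round(0),px.round(0))
```

```text
2.95 [584.40120703 139.75310552 298.67574515] [ 0.015 -0.012  0.006 -0.002 -0.002 -0.002]
collar 0.59 [569. 139.  74.] [315. 159.]
shaft 0.55 [566. 137. 119.] [312. 163.]
shaft_tip 0.6 [564. 139. 117.] [313. 160.]
control_box 0.76 [559. 140.  70.] [314. 150.]
```

View pics/w1.png

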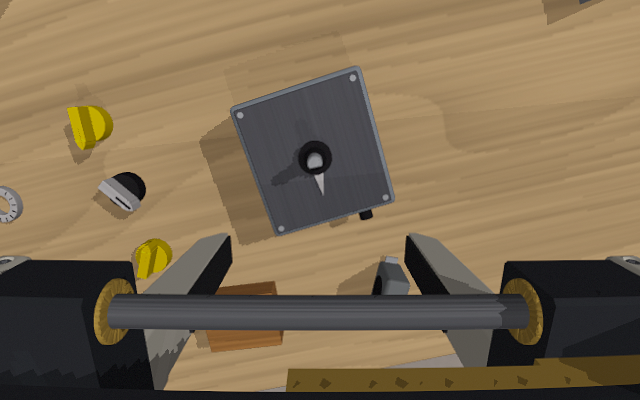

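Run:
```python
from h import *
import pickle
s,st=pickle.load(open('w1.pkl','rb'));T=cam_T(s,st);P=cloud(s,T)
reg=(abs(P[...,0]-565)<90)&(abs(P[...,1]-138)<90)
g=s['image'].astype(int).sum(2)
for lo,hi in [(66,74),(74,80),(80,93),(113,122)]:
    m=reg&(P[...,2]>lo)&(P[...,2]<hi)&(np.hypot(P[...,0]-565,P[...,1]-138)<(90 if lo<70 else 30)); q=P[m]; print(lo,len(q),q.mean(0).round(1),q.min(0).round(1),q.max(0).round(1))
m=reg&(P[...,2]>66)&(P[...,2]<76)
r=cv2.minAreaRect(P[m][:,:2].astype(np.float32));print('plate',r)
# tip circle
v,u=np.where(reg&(P[...,2]>113));print(P[v,u].round(1)[:60].tolist()[::4])
# shoulder 78
m=reg&(P[...,2]>75.5)&(P[...,2]<81)&(np.hypot(P[...,0]-565,P[...,1]-138)<30)
print('sh',cv2.minEnclosingCircle(P[m][:,:2].astype(np.float32)))
# arrow bright pixels
m=reg&(g>380)&(P[...,2]>66)&(P[...,2]<76)&(np.hypot(P[...,0]-565,P[...,1]-138)<60)
q=P[m][:,:2];print('arrow',len(q),q[np.argsort(q[:,0])].round(0)[::5].tolist())
im=s['image'][:,:,::-1]
cv2.imwrite('pics/w1c.png',cv2.resize(im[110:215,260:375],None,fx=5,fy=5,interpolation=cv2.INTER_CUBIC))
```

```text
66 14610 [562.4 139.6  69.2] [483.6  61.4  66. ] [648.5 218.   73.8]
74 512 [566.7 139.3  77.2] [548.1 119.1  74.6] [587.5 158.4  79.6]
80 220 [565.2 139.7  88.3] [555.2 126.2  80.7] [580.5 151.3  92.4]
113 156 [566.2 138.9 116.7] [559.9 131.1 113.4] [572.1 146.6 119.3]
plate ((565.51806640625, 139.4310760498047), (160.84625244140625, 153.16653442382812), 4.441895961761475)
[[513.8, 155.5, 463.8], [513.8, 155.5, 463.8], [513.8, 155.5, 463.8], [513.8, 155.5, 463.8], [513.8, 155.5, 463.8], [513.8, 155.5, 463.8], [513.8, 155.5, 463.8], [513.8, 155.5, 463.8], [513.8, 155.5, 463.8], [513.8, 155.5, 463.8], [513.8, 155.5, 463.8], [513.8, 155.5, 463.8], [513.8, 155.5, 463.8], [513.8, 155.5, 463.8], [513.8, 155.5, 463.8]]
sh ((567.9100952148438, 138.364501953125), 20.10346794128418)
arrow 104 [[588.0, 135.0], [589.0, 141.0], [590.0, 136.0], [591.0, 139.0], [591.0, 137.0], [592.0, 140.0], [593.0, 142.0], [593.0, 135.0], [594.0, 137.0], [595.0, 141.0], [595.0, 143.0], [596.0, 142.0], [597.0, 136.0], [599.0, 137.0], [600.0, 137.0], [601.0, 137.0], [602.0, 136.0], [604.0, 141.0], [605.0, 139.0], [607.0, 139.0], [609.0, 139.0]]
```

View pics/w1c.png

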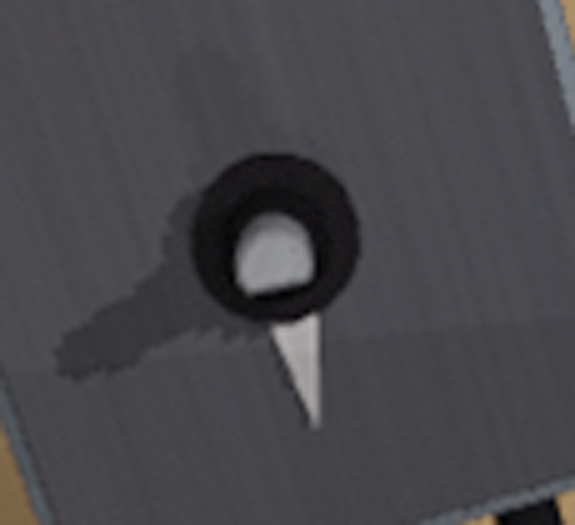

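```bash
cat >> h.py <<'E'
def pix2plane(s,T,uv,z):
    n=cv2.undistortPoints(np.array(uv,float).reshape(-1,1,2),s['K'],np.array(s['dist'])).reshape(-1,2)
    d=np.c_[n,np.ones(len(n))]@T[:3,:3].T; o=T[:3,3]
    return o+d*((z-o[2])/d[:,2])[:,None]
E
python3 - <<'E'
from h import *
import pickle
s,st=pickle.load(open('w1.pkl','rb'));T=cam_T(s,st)
o=np.array([260,110.])-.4
t=pix2plane(s,T,np.array([[316,430]])/5+o,72)[0]
b=pix2plane(s,T,np.array([[297,318]])/5+o,72)[0]
print('tip',t,'base',b, np.degrees(np.arctan2(*(t-b)[1::-1])))
for c in [(567.5,138.8),(567.5,139.5),(567.5,138)]: print(np.degrees(np.arctan2(t[1]-c[1],t[0]-c[0])),np.hypot(t[0]-c[0],t[1]-c[1]))
# flat edge ends on tip top
f=pix2plane(s,T,np.array([[245,298],[311,285]])/5+o,117);print(f,np.degrees(np.arctan2(*(f[1]-f[0])[1::-1])))
# top circles shoulder outline: center via ellipse outline pixels
sh=pix2plane(s,T,np.array([[192,240],[360,240],[276,152],[276,323]])/5+o,78);print(sh)
s2=pickle.load(open('top1.pkl','rb'));T2=cam_T(s2)
print(pix2plane(s2,T2,np.array([[235,133],[232,194]])/5+[179.6,189.6],72))
E
```

```text
tip [614.96343929 138.31615961  72.        ] base [587.16761651 139.96019251  72.        ] -3.3849162694667134
-0.5840506349482871 47.46590535339294
-1.4287838858668738 47.478200761583174
0.3816483573967162 47.46449226948691
[[572.15984309 132.08451227 117.        ]
 [572.56629994 146.15674474 117.        ]] 88.3455511468631
[[562.79308905 120.64909323  78.        ]
 [571.4639032  158.44500941  78.        ]
 [547.52425981 144.09222445  78.        ]
 [586.10374571 135.14932053  78.        ]]
[[613.72895473 139.15235122  72.        ]
 [587.18126377 139.55733782  72.        ]]
```

>>> move_arm(increments=[0,-0.047,0,0,0,0,0,-0.047,0,0,0,0,0,-0.047,0,0,0,0,0,-0.047,-0.01,0,0,0,0,-0.047,-0.015,0,0,0,0,-0.047,-0.015,0,0,0,0,-0.047,-0.015,0,0,0,0,-0.04,0,0,0,0,0,0,0,0,0,0,0,0,0,0,0,0])

```text
time: 4.45
ee_pos: [585.1, -229.0, 243.8]
orientation: [-0.553, -0.441, 0.44, 0.553]
wrist_force: [0.2, 0.2, 0.5]
gripper_width: 93.0
```

Run:
```python
from h import *
import pickle
st=get_state(); print(st['time'],st['ee_pos'],st['qvel'].round(3))
s=snapshot('wrist'); T=cam_T(s,st);save(s,'w2.png'); pickle.dump((s,st),open('w2.pkl','wb'))
for th in ['scale_ring','knob']:
    for r in search_frame(s,th):
        c=np.array(r['centre']); px=cv2.projectPoints(c.reshape(1,1,3),np.zeros(3),np.zeros(3),s['K'],np.array(s['dist']))[0].ravel()
        print(th,round(r['score'],2),w(s,T,c).round(0),px.round(0))
```

```text
4.45 [ 585.12028705 -229.03559106  243.81714814] [ 0.02  -0.01   0.004 -0.002 -0.001 -0.001]
scale_ring 0.77 [ 538. -327.   11.] [229. 150.]
knob 0.94 [ 657. -133.   25.] [410. 212.]
knob 0.88 [ 559. -135.   20.] [393. 131.]
knob 0.68 [ 462. -149.   19.] [365.  45.]
```

View pics/w2.png

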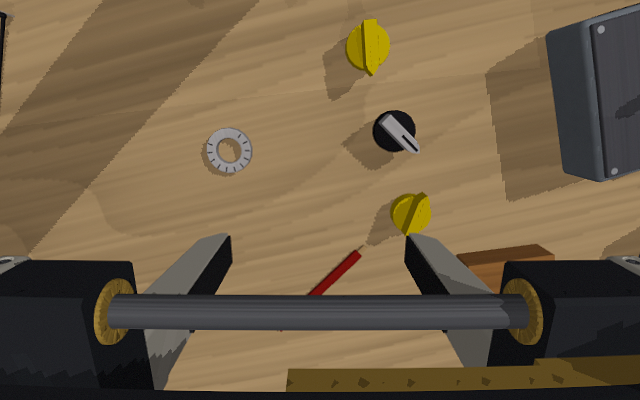

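Run:
```python
from h import *
import pickle
s,st=pickle.load(open('w2.pkl','rb'));T=cam_T(s,st);P=cloud(s,T)
im=s['image'][:,:,::-1]
cv2.imwrite('pics/w2k.png',cv2.resize(im[100:165,360:435],None,fx=8,fy=8,interpolation=cv2.INTER_CUBIC))
m=(np.hypot(P[...,0]-538,P[...,1]+327)<40)&(P[...,2]>8)&(P[...,2]<16);q=P[m]
print('ring',q.mean(0),cv2.minEnclosingCircle(q[:,:2].astype(np.float32)),np.percentile(q[:,2],[10,50,90]))
m=(np.hypot(P[...,0]-558,P[...,1]+134)<50)
k=P[m&(P[...,2]>37)&(P[...,2]<46)];print('grip',len(k),k.mean(0),cv2.minAreaRect(k[:,:2].astype(np.float32)))
c=k[:,:2]-k[:,:2].mean(0);U=np.linalg.svd(c)[2][0];print(np.degrees(np.arctan2(U[1],U[0])))
k=P[m&(P[...,2]>16)&(P[...,2]<24)];print('skirt',len(k),cv2.minEnclosingCircle(k[:,:2].astype(np.float32)))
```

```text
ring [ 537.99843015 -327.27567127   11.07258028] ((538.7059936523438, -327.7772216796875), 27.082536697387695) [ 9.89898234 11.1043682  12.14841637]
grip 616 [ 561.68363351 -132.08990422   41.01241422] ((563.53955078125, -130.59120178222656), (53.610206604003906, 14.317774772644043), 33.84189987182617)
33.72043112126288
skirt 814 ((559.7725219726562, -133.27223205566406), 24.1193790435791)
```

View pics/w2k.png

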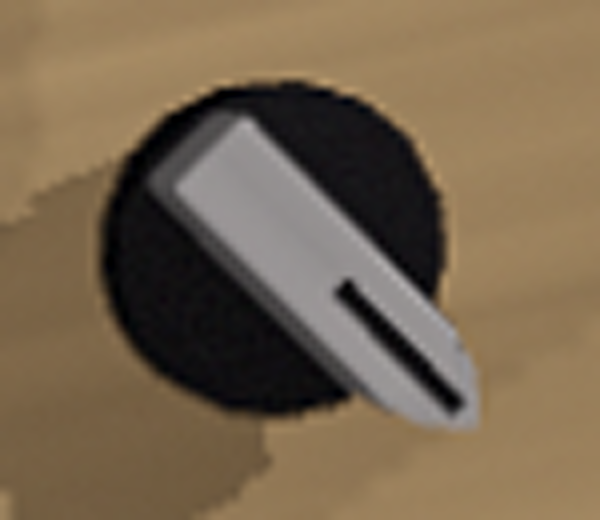

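>>> move_arm(increments=[-0.0155,-0.0327,-0.02,0,0,0,-0.0155,-0.0327,-0.03,0,0,0,-0.0156,-0.0326,-0.04,0,0,0,0,0,-0.045,0,0,0,0,0,-0.045,0,0,0,0,0,-0.035,0,0,0,0,0,0,0,0,0,0,0,0,0,0,0])

```text
time: 5.6
ee_pos: [539.7, -328.0, 30.3]
orientation: [0.554, 0.441, -0.441, -0.552]
wrist_force: [-0.3, -0.5, 0.4]
gripper_width: 92.9
```

Run:
```python
from h import *
st=get_state(); print(st['time'],st['ee_pos'],st['qvel'].round(3))
s=snapshot('wrist'); save(s,'w3.png')
```

```text
5.6 [ 539.67748603 -328.00674949   30.30003766] [-0.002 -0.018 -0.016  0.    -0.005  0.   ]
```

View pics/w3.png

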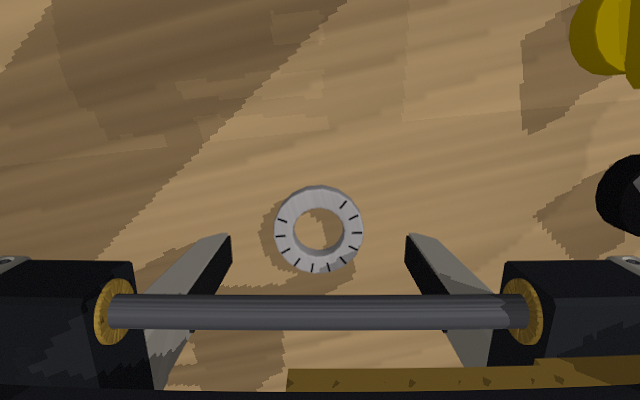

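The ring, at (319,229), is centred between the fingers. Next I descend and grip it.

>>> move_arm(increments=[0,0,-0.018,0,0,0,0,0,-0.0075,0,0,0,0,0,0,0,0,0])

```text
time: 6.02
ee_pos: [537.9, -327.4, 2.2]
orientation: [-0.552, -0.44, 0.441, 0.554]
wrist_force: [-0.2, -0.2, -0.3]
gripper_width: 92.8
```

>>> move_arm(increments=[0,0,0,0,0,0,0,0,0,0,0,0,0,0,0,0,0,0,0,0,0,0,0,0,0,0,0,0,0,0], claw=0.7)

```text
time: 6.65
ee_pos: [538.6, -328.0, 3.3]
orientation: [0.553, 0.441, -0.44, -0.553]
wrist_force: [-0.1, -0.1, 1.3]
gripper_width: 52.5
```

>>> move_arm(increments=[0,0,0.015,0,0,0,0,0,0.035,0,0,0,0,0,0.045,0,0,0,0,0.03,0.045,0,0,0,0.003,0.046,0.03,0,0,0,0.004,0.046,0,0,0,0,0.004,0.046,0,0,0,0,0.004,0.046,0,0,0,0,0.004,0.046,0,0,0,0,0.004,0.046,0,0,0,0])

```text
time: 7.9
ee_pos: [561.5, -20.5, 174.3]
orientation: [0.554, 0.441, -0.44, -0.553]
wrist_force: [1.5, -0.1, -0.9]
gripper_width: 52.1
```

>>> move_arm(increments=[0.002,0.046,0,0,0,0,0.002,0.046,0,0,0,0,0.0017,0.046,0,0,0,0,0,0.0233,0,0,0,0,0,0,0,0,0,0,0,0,0,0,0,0,0,0,0,0,0,0])

```text
time: 8.78
ee_pos: [567.3, 138.2, 173.4]
orientation: [0.554, 0.44, -0.44, -0.553]
wrist_force: [-0.4, 0.4, -2.0]
gripper_width: 52.6
```

Run:
```python
from h import *
import pickle
st=get_state(); print(st['time'],st['ee_pos'],st['qvel'].round(3))
s=snapshot('wrist'); save(s,'w4.png');pickle.dump((s,st),open('w4.pkl','wb'))
T=cam_T(s,st);P=cloud(s,T)
print(np.degrees(R.from_quat(st['orientation']).as_matrix()[:,0]@[0,0,1]))
m=(np.hypot(P[...,0]-567,P[...,1]-139)<45)&(P[...,2]>150)&(P[...,2]<200)
m[:,:245]=0;m[:,395:]=0
q=P[m];print(len(q),q.min(0),q.max(0)); 
for r in search_frame(s,'scale_ring'): print(r['score'],w(s,T,np.array(r['centre'])))
```

```text
8.775 [567.34551301 138.19851652 173.39698051] [-0.002  0.002  0.001  0.001 -0.     0.002]
-0.01454802622844669
7432 [539.45310647 103.33231711 168.76258305] [592.38020419 177.12423137 199.99609415]
0.91 [567.40137537 139.48348663 181.39677572]
0.32 [ 558.40132165 -122.23167982   25.80975607]
```

View pics/w4.png

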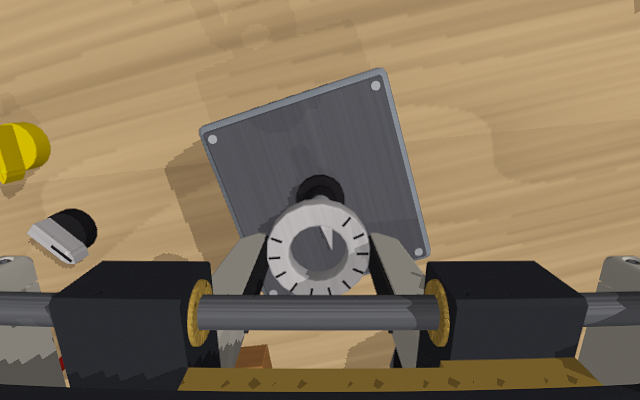

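Run:
```python
from h import *
import pickle
s,st=pickle.load(open('w4.pkl','rb'))
T=cam_T(s,st);P=cloud(s,T)
v,u=np.mgrid[0:400,0:640]
hs=cv2.cvtColor(s['image'],cv2.COLOR_RGB2HSV)
m=(np.hypot(u-318,v-248)<54)&(P[...,2]>178)&(P[...,2]<190)&(v<290)
q=P[m];print(len(q));A=np.c_[q[:,:2],np.ones(len(q))];c,res,_,_=np.linalg.lstsq(A,q[:,2],rcond=None);print('plane',c, np.median(q[:,2]))
mm=m.astype(np.uint8)*255
# hole pixel edges and outer edges in mask
cv2.imwrite('pics/m4.png',cv2.resize(mm[180:310,240:400],None,fx=4,fy=4,interpolation=0))
im=s['image'][:,:,::-1]
cv2.imwrite('pics/c4.png',cv2.resize(im[180:310,240:400],None,fx=5,fy=5,interpolation=cv2.INTER_CUBIC))
```

```text
5280
plane [ 2.89470088e-03 -1.48397600e-03  1.79603816e+02] 181.05623471625785
```

View pics/c4.png

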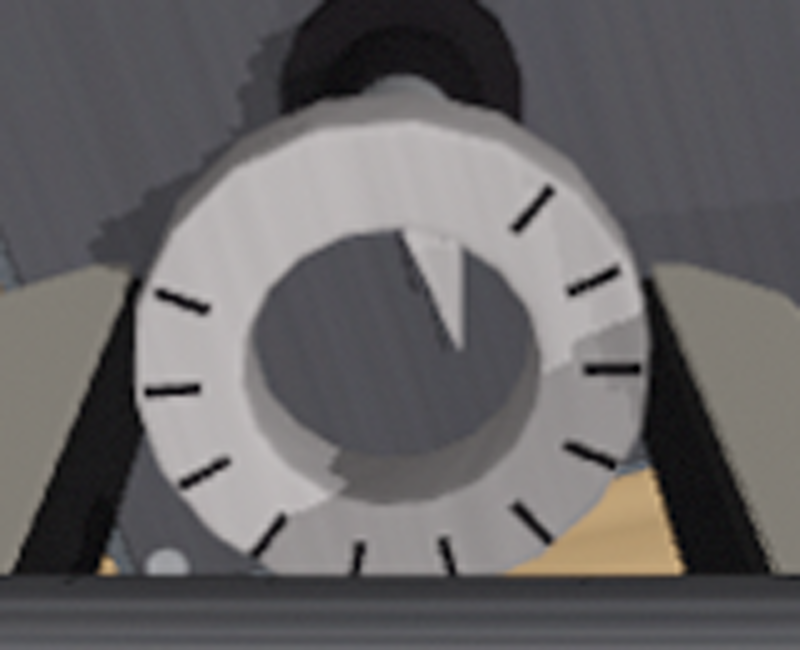

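View pics/m4.png

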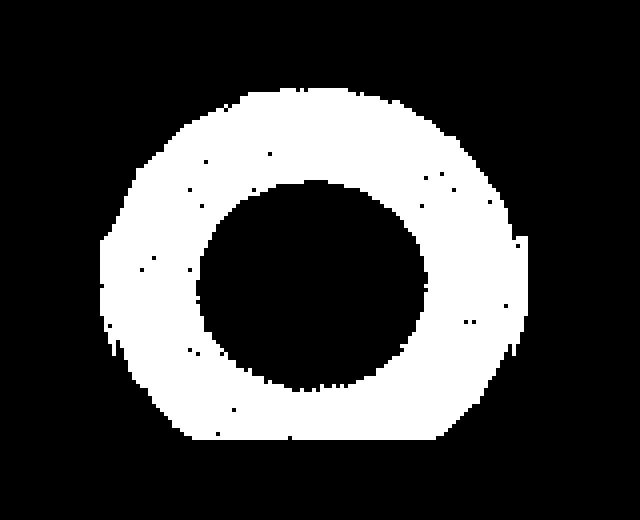

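Run:
```python
from h import *
import pickle
from scipy.optimize import least_squares
s,st=pickle.load(open('w4.pkl','rb'))
T=cam_T(s,st)
o=np.array([240,180])-.4
def fit(pts,z,sc=5):
    p=pix2plane(s,T,np.array(pts)/sc+o,z)[:,:2]
    r=least_squares(lambda x:np.hypot(p[:,0]-x[0],p[:,1]-x[1])-x[2],[567,139,20]);return r.x.round(2),r.fun.round(1)
print(fit([[398,121],[300,140],[200,215],[136,340],[520,145],[605,220],[648,340],[180,490]],181))
print(fit([[245,350],[260,290],[310,245],[400,228],[480,250],[535,320],[540,370],[500,460],[400,505],[300,460]],181))
# arrow tip seen through hole
print(pix2plane(s,T,np.array([[459,352]])/5+o,72))
# shoulder black circle visible top edges
sh=[[281,100],[283,70],[521,100],[517,60]];print(fit(sh,78))
```

```text
(array([566.63, 138.34,  26.22]), array([ 0.1, -0.1, -0.7,  0.3,  0.6,  0.1, -0.4,  0.1]))
(array([566.21, 138.16,  15.23]), array([-0.1,  0.5,  0.2, -0.4,  0. , -0. , -0.2,  0.2,  0.6, -0.9]))
[[614.49024777 138.6752468   72.        ]]
(array([565.78, 139.61,  19.36]), array([ 0., -0., -0.,  0.]))
```

>>> move_arm(increments=[0.0006,0.0011,-0.02,0,0,0,0,0,-0.02,0,0,0,0,0,-0.015,0,0,0,0,0,-0.01,0,0,0,0,0,0,0,0,0])

```text
time: 9.5
ee_pos: [567.4, 140.3, 107.5]
orientation: [-0.553, -0.44, 0.441, 0.554]
wrist_force: [0.2, -0.5, -0.5]
gripper_width: 52.3
```

Run:
```python
from h import *
st=get_state(); print(st['time'],st['ee_pos'],st['wrist_force'],st['wrist_torque'])
s=snapshot('wrist'); save(s,'w5.png')
im=s['image'][:,:,::-1]
cv2.imwrite('pics/c5.png',cv2.resize(im[180:310,240:400],None,fx=5,fy=5,interpolation=cv2.INTER_CUBIC))
```

```text
9.5 [567.4113129  140.25475957 107.46877404] [ 0.24414301 -0.45632995 -0.4810131 ] [-0.04814262 -0.01714451  0.0041534 ]
```

View pics/c5.png

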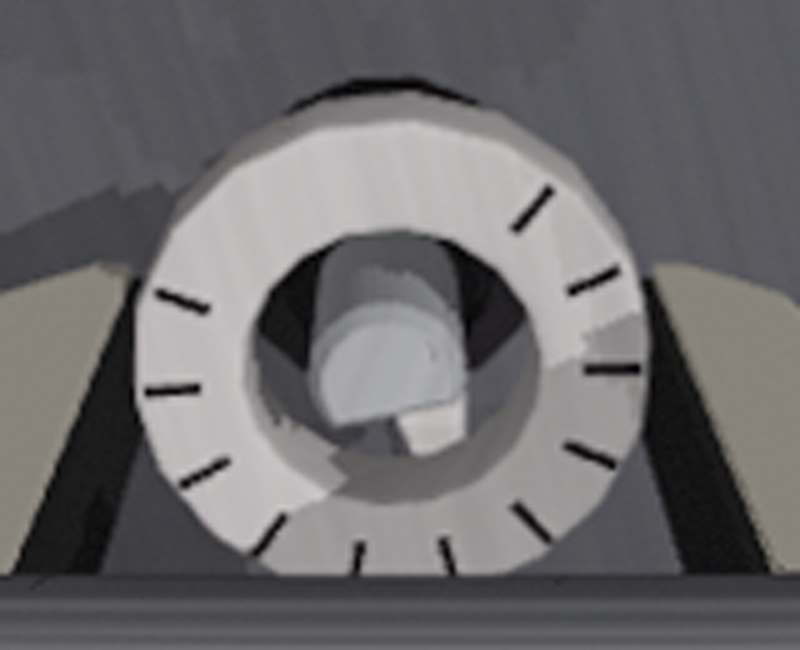

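>>> move_arm(increments=[0,0,-0.012,0,0,0,0,0,-0.008,0,0,0,0,0,-0.004,0,0,0,0,0,0,0,0,0])

```text
time: 10.05
ee_pos: [567.5, 140.5, 83.7]
orientation: [-0.553, -0.44, 0.441, 0.553]
wrist_force: [0.2, -1.0, -0.8]
gripper_width: 52.3
```

>>> move_arm(increments=[0,0,-0.002,0,0,0,0,0,-0.0015,0,0,0,0,0,0,0,0,0])

```text
time: 10.42
ee_pos: [568.1, 140.5, 81.3]
orientation: [0.553, 0.441, -0.44, -0.553]
wrist_force: [-2.0, -0.9, 2.5]
gripper_width: 51.9
```

>>> move_arm(increments=[0,0,0,0,0,0,0,0,0,0,0,0,0,0,0,0,0,0,0,0,0,0,0,0], claw=0)

```text
time: 10.92
ee_pos: [567.8, 140.4, 80.5]
orientation: [-0.553, -0.44, 0.441, 0.553]
wrist_force: [-0.3, 0.5, 0.0]
gripper_width: 87.5
```

>>> move_arm(increments=[0,0,0.02,0,0,0,0,0,0.045,0,0,0,0,0,0.045,0,0,0,0,0,0.01,0,0,0,0,0,0,0,0,0,0,0,0,0,0,0])

```text
time: 11.68
ee_pos: [566.8, 140.4, 198.8]
orientation: [-0.553, -0.44, 0.441, 0.554]
wrist_force: [-0.3, -0.4, 0.0]
gripper_width: 92.9
```

Run:
```python
from h import *
import pickle
st=get_state(); print(st['time'],st['ee_pos'],st['wrist_force'],st['wrist_torque'])
s=snapshot('wrist'); save(s,'w6.png');pickle.dump((s,st),open('w6.pkl','wb'))
T=cam_T(s,st);P=cloud(s,T)
im=s['image'][:,:,::-1]
cv2.imwrite('pics/c6.png',cv2.resize(im[150:280,240:400],None,fx=5,fy=5,interpolation=cv2.INTER_CUBIC))
d=np.hypot(P[...,0]-567,P[...,1]-139.5)
q=P[(d<27)&(d>17)&(P[...,2]>80)&(P[...,2]<98)];A=np.c_[q[:,:2]-[567,139],np.ones(len(q))];print(len(q),np.median(q[:,2]),np.linalg.lstsq(A,q[:,2],rcond=None)[0])
```

```text
11.675 [566.75684507 140.36236262 198.78208968] [-0.26537354 -0.35191064  0.03227893] [-0.00319534 -0.01115767  0.02262795]
1763 89.0461321404656 [ 1.52824486e-02 -3.81020605e-03  8.88685501e+01]
```

View pics/c6.png

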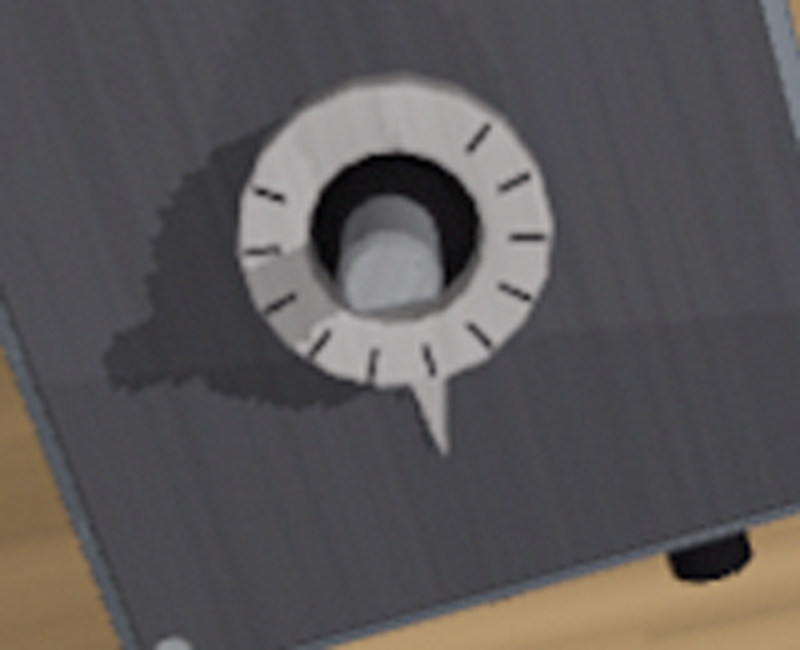

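Run:
```python
from h import *
import pickle
from scipy.optimize import least_squares
s,st=pickle.load(open('w6.pkl','rb'));T=cam_T(s,st);o=np.array([240,150])-.4
g=lambda p,z:pix2plane(s,T,np.array(p)/5+o,z)[:,:2]
def fit(pts,z):
    p=g(pts,z);r=least_squares(lambda x:np.hypot(p[:,0]-x[0],p[:,1]-x[1])-x[2],[567,139,20]);return r.x.round(2),r.fun.round(1)
print('tip',g([[445,455]],72))
print('ring',fit([[397,74],[300,105],[240,225],[248,290],[480,355],[552,245],[520,140],[300,355]],89.5))
f=g([[348,308],[440,297]],117.5);print(f,np.degrees(np.arctan2(*(f[1]-f[0])[1::-1]))-90)
# shaft outer circle at z 116 (bevel base)
print('shaft',fit([[340,270],[345,250],[365,235],[392,229],[420,237],[438,252],[442,270]],118))
print(np.degrees(np.arctan2(*(T[:3,:3]@[1,0,0])[1::-1])))
```

```text
tip [[614.75071721 138.93478194]]
ring (array([566.33, 140.23,  26.72]), array([ 0.3,  0.1, -0.7,  0.2, -0.3,  0.2, -0.3,  0.5]))
[[569.32549769 132.3255199 ]
 [570.76411529 146.50062292]] -5.795051632475804
shaft (array([566.17, 139.83,   8.07]), array([-0.2,  0.3, -0.1, -0.1, -0.1,  0.3, -0.1]))
77.0570248357209
```

The ring is seated level; in the crop it shows as concentric around the shaft. On to the knob at scene wrist pixel (395,131).

>>> move_arm(increments=[-0.0014,-0.0456,0,0,0,7.8,-0.0014,-0.0456,0,0,0,7.8,-0.0014,-0.0456,0,0,0,7.8,-0.0014,-0.0457,0,0,0,7.8,-0.0014,-0.0457,-0.03,0,0,7.8,-0.0013,-0.0457,-0.04,0,0,7.8,0,0,-0.045,0,0,0,0,0,-0.01,0,0,0,0,0,0,0,0,0,0,0,0,0,0,0])

```text
time: 12.98
ee_pos: [560.8, -133.3, 77.3]
orientation: [0.333, 0.624, -0.624, -0.331]
wrist_force: [-0.2, 0.3, -0.2]
gripper_width: 92.8
```

Run:
```python
from h import *
import pickle
st=get_state(); print(st['time'],st['ee_pos'],st['joints'])
s=snapshot('wrist'); save(s,'w7.png');pickle.dump((s,st),open('w7.pkl','wb'))
T=cam_T(s,st);P=cloud(s,T)
X=R.from_quat(st['orientation']).as_matrix()[:,0];print('jaw',np.degrees(np.arctan2(X[1],X[0])))
v=np.mgrid[0:400,0:640][0]
m=(np.hypot(P[...,0]-559.5,P[...,1]+133.5)<36)&(v<296)
k=P[m&(P[...,2]>37)&(P[...,2]<46)];print('grip',len(k),k.mean(0),cv2.minAreaRect(k[:,:2].astype(np.float32)))
k=P[m&(P[...,2]>16)&(P[...,2]<24)];print('skirt',len(k),cv2.minEnclosingCircle(k[:,:2].astype(np.float32)))
```

```text
12.975 [ 560.81030904 -133.30293463   77.33588186] [-4.26807216e-01  4.32571995e-01  1.65475933e+00  3.80006344e-05
  1.05138412e+00 -2.58966593e+00]
jaw 123.92149088728745
grip 1605 [ 560.68164142 -132.37771486   40.98934203] ((563.1412353515625, -130.5511932373047), (53.84553909301758, 13.644771575927734), 33.65541458129883)
skirt 2096 ((559.3901977539062, -133.31082153320312), 23.853200912475586)
```

View pics/w7.png

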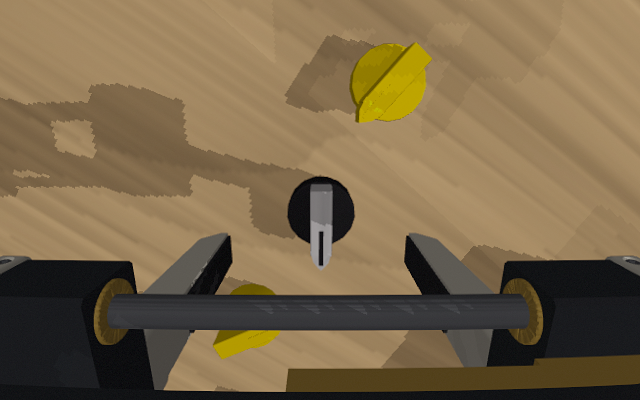

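>>> move_arm(increments=[0,0,-0.03,0,0,0,0,0,-0.018,0,0,0,0,0,-0.005,0,0,0,0,0,0,0,0,0])

```text
time: 13.52
ee_pos: [560.2, -133.5, 23.6]
orientation: [0.333, 0.624, -0.624, -0.332]
wrist_force: [0.4, -0.5, 0.3]
gripper_width: 92.7
```

>>> move_arm(increments=[0,0,0,0,0,0,0,0,0,0,0,0,0,0,0,0,0,0,0,0,0,0,0,0,0,0,0,0,0,0,0,0,0,0,0,0,0,0,0,0,0,0], claw=1)

```text
time: 14.4
ee_pos: [559.5, -133.4, 22.6]
orientation: [-0.333, -0.624, 0.624, 0.333]
wrist_force: [-0.2, 0.3, -0.3]
gripper_width: 27.3
```

>>> move_arm(increments=[0,0,0,0,0,0,0,0,0,0,0,0,0,0,0,0,0,0,0,0,0,0,0,0])

```text
time: 14.9
ee_pos: [559.5, -133.4, 22.6]
orientation: [0.333, 0.624, -0.624, -0.333]
wrist_force: [-0.7, 0.7, 0.1]
gripper_width: 13.4
```

>>> move_arm(increments=[0,0,0.015,0,0,0,0,0,0.035,0,0,0,0,0,0.045,0,0,0,0,0.02,0.045,0,0,0,0.0012,0.0422,0.01,0,0,-5.95,0.0012,0.0422,0,0,0,-5.95,0.0012,0.0422,0,0,0,-5.95,0.0012,0.0422,0,0,0,-5.95,0.0012,0.0422,0,0,0,-5.95,0.0012,0.0421,0,0,0,-5.95])

```text
time: 16.15
ee_pos: [566.8, 141.0, 173.9]
orientation: [0.509, 0.491, -0.491, -0.508]
wrist_force: [0.4, -0.8, -1.6]
gripper_width: 13.5
```

>>> move_arm(increments=[0,0,0,0,0,0,0,0,0,0,0,0,0,0,0,0,0,0])

```text
time: 16.52
ee_pos: [566.8, 138.6, 173.0]
orientation: [0.508, 0.492, -0.492, -0.508]
wrist_force: [-0.4, -0.5, -0.8]
gripper_width: 13.7
```

Run:
```python
from h import *
import pickle
st=get_state(); print(st['time'],st['ee_pos'],st['qvel'].round(3))
s=snapshot('wrist'); save(s,'w8.png');pickle.dump((s,st),open('w8.pkl','wb'))
T=cam_T(s,st);P=cloud(s,T)
X=R.from_quat(st['orientation']).as_matrix()[:,0];print('jaw',np.degrees(np.arctan2(X[1],X[0])))
st2=get_state();print(st2['ee_pos'])
c=snapshot('scene');save(c,'s8.png')
im=s['image'][:,:,::-1]
cv2.imwrite('pics/c8.png',cv2.resize(im[160:310,220:420],None,fx=4,fy=4,interpolation=cv2.INTER_CUBIC))
```

```text
16.525 [566.84156891 138.55326234 172.98231561] [-0.006  0.003  0.001  0.001 -0.002  0.004]
jaw 88.12324289249321
[566.85288396 138.49440873 172.88881577]
```

View pics/c8.png

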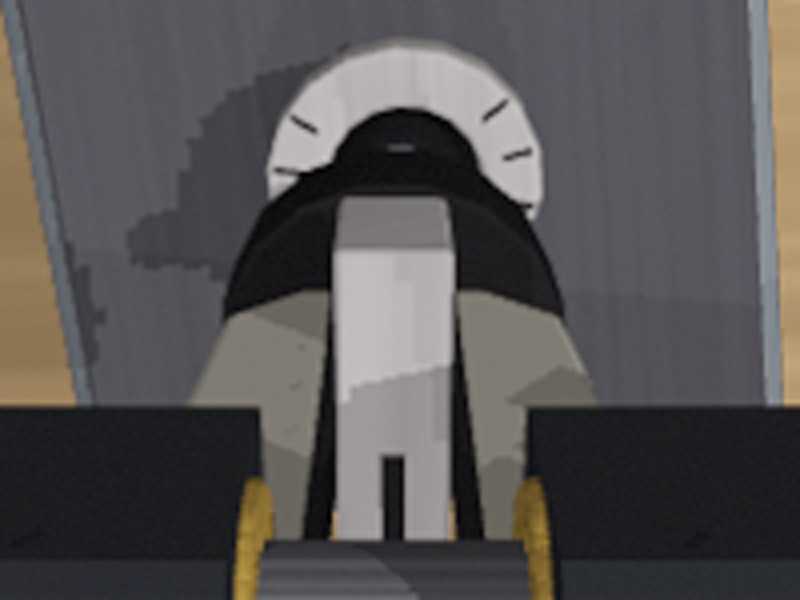

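View pics/s8.png

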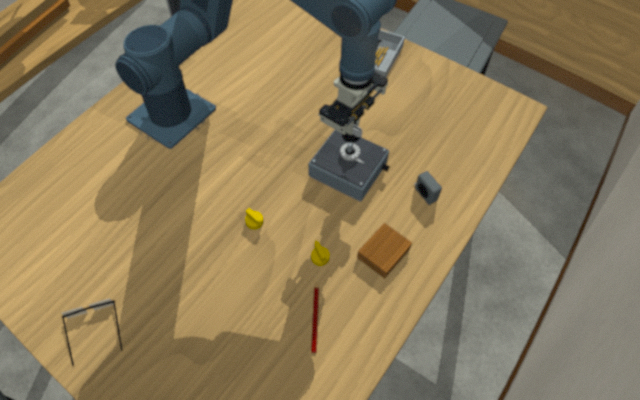

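Run:
```python
from h import *
import pickle
from scipy.optimize import least_squares
s,st=pickle.load(open('w8.pkl','rb'));T=cam_T(s,st);o=np.array([220,160])-.375
g=lambda p,z:pix2plane(s,T,np.array(p)/4+o,z)[:,:2]
def fit(pts,z,r0):
    p=g(pts,z);r=least_squares(lambda x:np.hypot(p[:,0]-x[0],p[:,1]-x[1])-r0,[567,139]);return r.x.round(2),r.fun.round(1)
print('ring',fit([[267,185],[278,128],[320,70],[407,40],[490,68],[535,130],[541,185]],89.5,27))
print('skirt',fit([[225,305],[248,255],[300,212],[335,197],[450,195],[490,215],[540,255],[562,305]],170.3,24))
e=g([[332,250],[455,250],[335,535],[450,535]],192.5);print(e, (e[0]+e[1])/2,(e[2]+e[3])/2)
d=(e[2]+e[3])/2-(e[0]+e[1])/2;print('nose yaw',np.degrees(np.arctan2(d[1],d[0])))
```

```text
ring (array([566.67, 140.27]), array([-0.3, -0.6, -0.1,  0.3,  0.1, -0.3, -0.7]))
skirt (array([568.09, 138.06]), array([-0.2,  0.2, -0. , -0.1,  0.1, -0.2,  0.3, -0.2]))
[[544.78826816 131.76728581]
 [545.24592449 145.86269546]
 [581.62257409 130.45989955]
 [582.07513111 144.51346576]] [545.01709633 138.81499064] [581.8488526  137.48668266]
nose yaw -2.065431551744023
```

>>> move_arm(increments=[-0.0008,0.0016,-0.01,0,0,0,0,0,-0.012,0,0,0,0,0,-0.006,0,0,0,0,0,0,0,0,0,0,0,0,0,0,0])

```text
time: 17.25
ee_pos: [566.1, 141.3, 144.8]
orientation: [0.508, 0.492, -0.492, -0.508]
wrist_force: [0.2, -0.4, -1.0]
gripper_width: 13.8
```

Run:
```python
from h import *
import pickle
st=get_state(); print(st['time'],st['ee_pos'],st['wrist_force'])
s=snapshot('wrist'); save(s,'w9.png');pickle.dump((s,st),open('w9.pkl','wb'))
im=s['image'][:,:,::-1]
cv2.imwrite('pics/c9.png',cv2.resize(im[160:310,220:420],None,fx=4,fy=4,interpolation=cv2.INTER_CUBIC))
```

```text
17.25 [566.08869897 141.28159348 144.765446  ] [ 0.19299293 -0.3531321  -1.04632239]
```

View pics/c9.png

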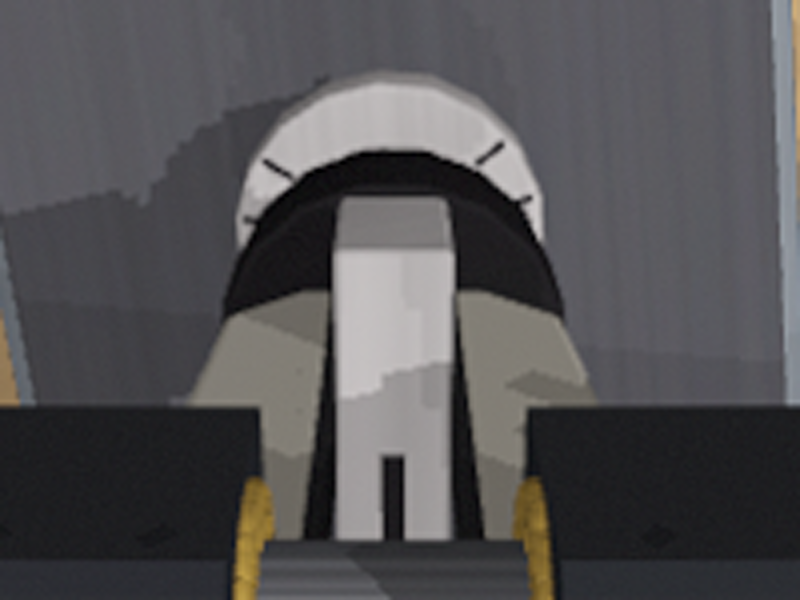

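Run:
```python
from h import *
import pickle
from scipy.optimize import least_squares
s,st=pickle.load(open('w9.pkl','rb'));T=cam_T(s,st);o=np.array([220,160])-.375
g=lambda p,z:pix2plane(s,T,np.array(p)/4+o,z)[:,:2]
def fit(pts,z,r0):
    p=g(pts,z);r=least_squares(lambda x:np.hypot(p[:,0]-x[0],p[:,1]-x[1])-r0,[567,139]);return r.x.round(2),r.fun.round(1)
zt=st['ee_pos'][2]
print('ring',fit([[237,215],[250,165],[300,108],[391,74],[480,103],[535,165],[544,215]],89.5,27))
print('skirt',fit([[225,305],[248,255],[300,212],[335,197],[450,195],[490,215],[540,255],[562,305]],zt-2.6,24))
```

```text
ring (array([566.68, 140.47]), array([-0.2, -0.2, -0.4,  0.5, -0. ,  0.1, -0.6]))
skirt (array([567.32, 140.79]), array([-0.2,  0.2, -0. , -0.1,  0.1, -0.2,  0.3, -0.2]))
```

>>> move_arm(increments=[-0.0004,-0.0006,-0.003,0,0,0,0,0,-0.003,0,0,0,0,0,-0.003,0,0,0,0,0,0,0,0,0])

```text
time: 17.8
ee_pos: [565.7, 140.6, 135.4]
orientation: [0.508, 0.492, -0.492, -0.508]
wrist_force: [0.6, -0.6, -1.4]
gripper_width: 14.0
```

>>> move_arm(increments=[0,0,-0.004,0,0,0,0,0,-0.004,0,0,0,0,0,-0.003,0,0,0,0,0,0,0,0,0])

```text
time: 18.3
ee_pos: [565.7, 140.6, 124.3]
orientation: [0.508, 0.492, -0.492, -0.508]
wrist_force: [2.8, -1.0, -2.6]
gripper_width: 13.8
```

>>> move_arm(increments=[0,0,-0.002,0,0,0,0,0,-0.002,0,0,0,0,0,0,0,0,0])

```text
time: 18.68
ee_pos: [565.8, 140.6, 121.1]
orientation: [0.508, 0.492, -0.492, -0.508]
wrist_force: [1.1, -0.2, 3.7]
gripper_width: 13.5
```

>>> move_arm(increments=[0,0,-0.002,0,0,0,0,0,-0.002,0,0,0,0,0,0,0,0,0])

```text
time: 19.05
ee_pos: [565.8, 140.6, 117.2]
orientation: [0.508, 0.492, -0.492, -0.508]
wrist_force: [-0.9, -0.2, 7.2]
gripper_width: 13.8
```

>>> move_arm(increments=[0,0,-0.001,0,0,0,0,0,-0.001,0,0,0,0,0,0,0,0,0])

```text
time: 19.42
ee_pos: [565.9, 140.6, 116.4]
orientation: [0.508, 0.492, -0.492, -0.507]
wrist_force: [-2.7, -1.4, 14.0]
gripper_width: 13.6
```

>>> move_arm(increments=[0,0,-0.001,0,0,0,0,0,0,0,0,0,0,0,0,0,0,0])

```text
time: 19.8
ee_pos: [565.9, 140.6, 116.4]
orientation: [0.508, 0.493, -0.491, -0.507]
wrist_force: [-4.4, -1.9, 19.2]
gripper_width: 13.9
```

Run:
```python
from h import *
import pickle
st=get_state(); print(st['time'],st['ee_pos'],st['wrist_force'],st['gripper_width'])
s=snapshot('wrist'); save(s,'w10.png')
T=cam_T(s,st);P=cloud(s,T);im=s['image'][:,:,::-1]
cv2.imwrite('pics/c10.png',cv2.resize(im[160:310,220:420],None,fx=4,fy=4,interpolation=cv2.INTER_CUBIC))
for a,(v,u) in {'bar':(235,318),'skirt':(212,318),'ring':(190,318),'skirtL':(228,290),'skirtR':(228,348)}.items(): print(a,np.median(P[v-2:v+3,u-2:u+3].reshape(-1,3),0).round(1))
c=snapshot('scene');save(c,'s10.png'); cv2.imwrite('pics/s10c.png',cv2.resize(c['image'][100:220,290:440,::-1],None,fx=5,fy=5,interpolation=cv2.INTER_CUBIC))
t=snapshot('top');save(t,'t10.png')
```

```text
19.8 [565.89516241 140.63566276 116.3651932 ] [-4.3907893  -1.92652461 19.21935146] 13.866355632487506
bar [550.7 140.7 134.7]
skirt [544.3 140.9 119.6]
ring [540.9 140.9  87.6]
skirtL [554.8 125.5 113. ]
skirtR [556.  156.5 112.9]
```

View pics/c10.png

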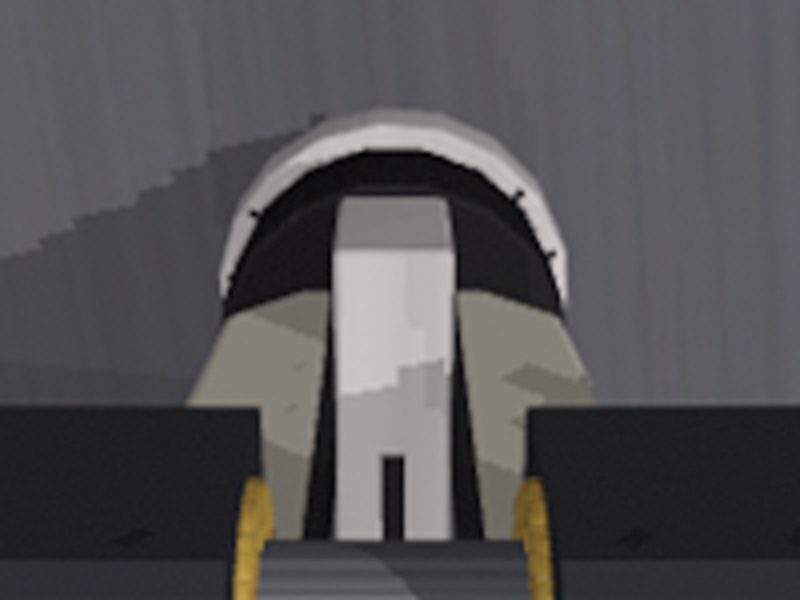

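View pics/s10c.png

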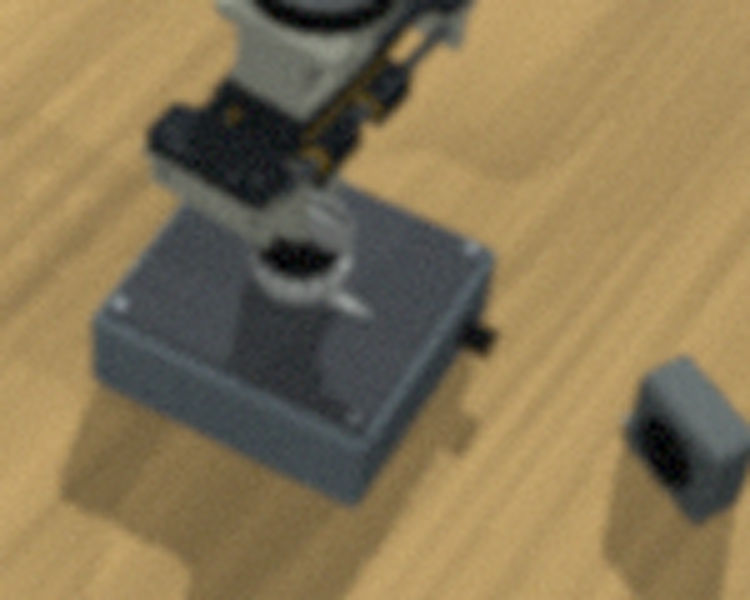

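View pics/t10.png

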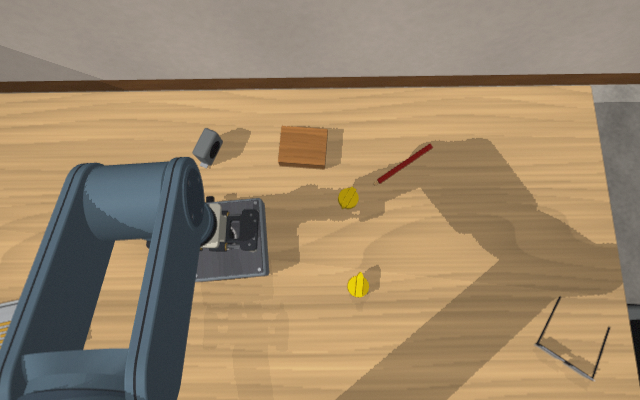

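The knob hasn't slipped in the grip. The skirt top is at about 114 mm with the ~1 mm camera bias, which matches fully in. The force rose from 14 to 19 N with no further travel, so the shaft is at its stop. I am handing it in.

```bash
python3 -c "
from cell import *
print(close_job())"
```

```text
the job is handed in; nothing more can be done
None
```

The dial is refitted and handed in at about 20 s. The scale ring went on the collar first and was released. Then I turned the knob to the shaft's flat, pushed it on and pressed the shaft in; the gripper still holds it pressed.

- **Ring:** the depth image after release showed it level. Its top read 89 mm, about 90 mm once the camera's roughly 1 mm low bias is allowed for, which is where it should sit on the collar.
- **Knob angle:** before insertion its nose was at about -2.1°. My estimates of the shaft's angle ran from about -0.6° to -5.8°, so I aimed at -2°. The knob slid onto the shaft with only small forces.
- **Pressed in:** pressing harder raised the force from 14 to 19 N without the tool moving any lower, while the spring gives only 9 N. The knob skirt's top read 113 mm, about 114 mm with the bias, which is the height expected at full depth. I had no direct reading of the shaft joint. The knob did not slip in the fingers.
- **Bystanders:** in the last top view the offcut, pencil, tape measure and both yellow look-alike knobs are where they were at the start.

**Disagreement:** the measured tool position differed from the commanded one by up to about 1.5 mm. I therefore centred the ring and knob by measuring them against the shaft in the wrist camera.

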